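# Shut down the garage bench power bar

### The arm

A 6-joint arm with a two-finger parallel gripper is mounted at the origin on the work surface. World frame = base frame: x ahead of the robot, y to its left, z up, the work surface at z = 0. Lengths are in mm, angles in rad, forces in N, time in s.
With the tool pointing down it reaches from about 350 to 850 mm from the base axis. Payload 8.1 kg.
Tool frame: the origin (TCP) lies between the finger pads; the fingertips stand 11 mm ahead of it and the grasp point (between the pads) lies 8 mm behind it; z points along the fingers, y is the direction in which the jaws open and shut (so a half turn about z gives the same grasp; the last joint's range is limited). The gripper opens to 85 mm and grips with 20 to 120 N. Pads are 22 mm wide; open, the fingers measure 114 mm over their backs; the gripper's body (76 mm by 85 mm) begins 54 mm behind the grasp point. The pads swing forward as they close: fully open they stand 13 mm farther back than shut.
Start: joints at [-1.324, 0.13, 1.488, -0, 1.523, -0.085], TCP at [195.467, -567.272, 242.292] pointing down, gripper open.
Joint ranges: [-2.96, 2.96], [-0.89, 2.26], [0.02, 2.5], [-1.34, 4.48], [0, 2.73], [-2.66, 2.66]. Speed limits (rad/s): [2.39, 2.39, 2.79, 3.14, 3.14, 3.14].

### API

Orientations are given as a 3x3 rotation matrix whose columns are the frame's x, y, z axes.
In Python, from plant import ctrl, read_camera, camera_info gives the robot as it stands. The module is installed in compiled form; this text tells all that it offers.
- The arm moves only by the tool send_rows, never from a script. Its arguments are lists of equal length, an entry for each row: "twist": the turn, a rotation vector about the tool's x, y, z in rad, a list of three; "translation": the shift along the tool's x, y, z in m, a list of three; "fingers": the closure, from 0 (fully open) to 1 (shut). A call has exactly 10 rows; each row is the pose to reach, as a shift and turn from the pose commanded when the call began, along the tool's axes at that moment; what a row does not reach only later rows make up. A row lasts 1/10 s, in which the tool goes at most 50 mm and 8.59 degrees, less where a joint would pass 70% of its speed; a pose out of reach is approached as far as the arm can. A call with a gripper value outside its range is refused whole. The fingers move at their own pace and stop on an object; the grip force is fixed at half the most. Time passes only in rows, so rows that repeat a pose let the fingers close, or fill a call up. It gives the time, the measured TCP pose, the force and the opening at its end, in the units of the state.
- ctrl.state(): the state, without advancing time (a new reading comes with each control period).
- read_camera(name): name is "scene" or "top" or "wrist"; returns (picture, depth): 384x512x3 uint8, red, green, blue; 384x512 float32, mm along the optical axis (not along the pixel's ray), 0 where there is no reading.
- camera_info(name): a dict with "fx", "fy", "cx", "cy" (pixels), "extrinsics" (4x4, takes a point from world to camera coordinates); the wrist camera has in their place "hand_eye" (4x4, takes a point from camera to tool coordinates, whose origin is the TCP and whose axes are the flange's). Camera axes: x right, y down, z forward; pixel columns grow to the right and rows downward; lengths in mm; the calibration is good to about 2 mm. A picture is of the moment at which its call begins: read the wrist's pose just before it. camera_info takes no time and is no camera call.
- ctrl.close_job(): hands the job in, once; it reports no verdict.
The state is a dict: "t": time; "joint_pos": joint angles; "joint_velocities": joint speeds; "joint_torque": joint torques, N m; "ee_pos": TCP position; "tool_rot": TCP orientation; "ft_force": force on the tool from outside, world axes, zero at the start; "torque": the same for the moment, N m; "gripper_width": opening from 0.0 (shut) to 1.0 (fully open).
Only numpy, scipy, OpenCV 4.12 (cv2) and the standard library are available. Lean on these libraries where they do the work, as an engineer would, in place of code of your own. Each camera call takes 0.05 s, during which the arm holds its last target. There are 200 camera calls.

### The job

Shut the bench down for the night: with one finger drag along the power bar, without lifting off the row until they are all down, sweep all five red switches off, and leave the green freezer switch on. Then turn the red main handle a quarter turn anticlockwise to off, and do not shift or knock over the things lying around the bar.

Things in the scene. Friction and masses are not known exactly. Their poses are not given: they have to be found in the camera images.
- bar: aluminium bench power bar, screwed down, 123 mm deep (x) by 412 long (y), origin at the centre of its underside; x to its back, y to its left seen from the robot, z up. Back half (x over -6 mm): deck 50 mm high with sockets and plug-in units up to 92 mm above the bench. Front (x -59 to -6): ledge 35 mm high with six paddle switches, pivots at x = -32: green y = 162, red1..5 y = 96, 50, 4, -42, -88 mm
- row_left (a point): point fixed on the bar 13 mm in front of red1's pivot, on the crown line (44 mm above the bench), where the front halves are best pressed; axes as the bar. A fingertip slid along the row through here from either end, its lower end 0 to 2 mm above the crown line and not more than 3 mm behind the pivots, presses the paddles down: their crowns slope 32 degrees down to the left and right edges
- row_right (a point): the same point for red5, the rightmost red switch, 184 mm right of row_left. From 25 mm right of this point on (bar y below -113 mm) the bar is 50 mm high over its full depth: a finger pressing red5 must not reach so far right at the crown line's height
- red1 (a joint): leftmost red paddle, 36 mm across the bar, 32 along it, hinged at its middle about a line along the bar. 0 = on: front half (bar -x) up, its front edge 7.5 mm above the crown line (where the halves' ridges meet, 44 mm above the bench). 0.5 = off: front edge 1 mm below that line, rear half up. Past 0.25 (front edge about 3 mm up) it snaps over; 2 to 3 N on the front edge starts it. On at the start
- red2 (a joint): red switch 2 of 5 from the left, as red1; may be on or off at the start
- red3 (a joint): red switch 3 of 5 from the left, as red1; may be on or off at the start
- red4 (a joint): red switch 4 of 5 from the left, as red1; may be on or off at the start
- red5 (a joint): red switch 5 of 5 from the left, as red1; on at the start
- green (a joint): freezer switch, green, the leftmost of the row, 66 mm left of red1, same kind as red1 and on (0) at the start
- main (a joint): red main switch handle on a yellow plate, turns about the vertical: 0 = on, handle across the bar (along its x); 1.571 = off, handle along the bar, reached anticlockwise seen from above. It has stops at both ends, and snaps on to the nearer one past 0.79; about 0.1 N m turns it
- main_grip (a point): on the axis of the main handle, 77 mm above the bench; turns with the handle, its x axis along the grip. The grip is a straight upright bar 46 mm long, 13 mm thick, from 63 to 88 mm above the bench; under it a round hub 42 mm across from 54 to 63 mm on the yellow plate (62 mm square, top at 54 mm)
- spray_can: blue spray can standing behind the bar or off its back corners, 58 mm across, 170 mm high, origin at its foot; leave alone
- green_bottle: green bottle standing behind the bar or off its back corners, 72 mm across, 190 mm high, origin at its foot; leave alone
- screw_jar: glass jar standing behind the bar or off its back corners, 64 mm across, 85 mm high, origin at its foot; leave alone
- battery: drill battery pack lying left of the bar, 70 by 110 by 62 mm high, origin under its centre; leave alone
- tape: yellow tape measure standing in front of the bar, 35 by 70 by 66 mm high, origin under its centre; leave alone
- screwdriver: orange screwdriver, 200 mm long, lying on the bench in front of the bar; leave alone
- spanner: steel spanner, 170 mm long, lying on the bench right of the bar; leave alone

How it is judged:
By the outcome, as a careful person would: the job done as asked, in the order asked, and still so for the second after the job is handed in, with the robot touching nothing.
It also fails if it takes over 48 s, if anything falls off the work surface, if the arm or the gripper's body presses on something with over 40 N, if the wrist force passes 120 N, or if a joint passes its speed limit or range.

## Working session

There is one attempt and no reset: what is moved stays moved. The work goes in short steps, Python scripts to look and compute and a tool call to move; the robot and the scene stay as the last step left them, time stands still between calls to the robot, and variables do not carry over. Pictures are saved under pics/ and viewed, about 8 in all and at most 12, crops included, and the job is handed in when it is done.

Besides the shell and the picture viewer there is one more tool, called after "Emit:" by a JSON object that holds its "name" and its "arguments". send_rows: Moves the arm, as the interface text tells. Its arguments: {"type":"object","properties":{"twist":{"type":"array","items":{"type":"array","items":{"type":"number"}}},"translation":{"type":"array","items":{"type":"array","items":{"type":"number"}}},"fingers":{"type":"array","items":{"type":"number"}}},"required":["twist","translation","fingers"]}

```bash
mkdir -p pics
python3 - <<'E'
from plant import ctrl, read_camera, camera_info
import cv2, numpy as np
s=ctrl.state(); print(s['t'],s['ee_pos'],s['tool_rot'],s['gripper_width'])
for n in("scene","top"):
    p,d=read_camera(n); np.savez(f'{n}0.npz',p=p,d=d); cv2.imwrite(f'pics/{n}0.png',p[:,:,::-1])
    print(n,camera_info(n))
print(camera_info("wrist"))
E
```

```text
0.0 [ 195.35664557 -566.76362594  241.25099432] [[ 9.45452962e-01  3.25758403e-01 -3.99152377e-04]
 [ 3.25758589e-01 -9.45451351e-01  1.75617189e-03]
 [ 1.94708594e-04 -1.79040523e-03 -9.99998378e-01]] 1.0003657503501577
scene {'fx': 347.36739215671014, 'fy': 347.36739215671014, 'cx': 253.64412702245824, 'cy': 191.6103315255197, 'extrinsics': array([[ 8.64136515e-01,  5.03249541e-01, -2.82553229e-03,
        -5.18767862e+02],
       [ 3.89191447e-01, -6.71824276e-01, -6.30223896e-01,
        -1.55529933e+02],
       [-3.19058148e-01,  5.43499808e-01, -7.76408305e-01,
         1.12318525e+03],
       [ 0.00000000e+00,  0.00000000e+00,  0.00000000e+00,
         1.00000000e+00]])}
top {'fx': 409.71494351808155, 'fy': 409.71494351808155, 'cx': 248.95868513946203, 'cy': 195.34178915166345, 'extrinsics': array([[-1.66260006e-01, -9.86059559e-01, -6.64497297e-03,
         9.30885548e+01],
       [-9.60438978e-01,  1.63459548e-01, -2.25472716e-01,
         5.91799523e+02],
       [ 2.23415711e-01, -3.11050040e-02, -9.74226821e-01,
         9.02927375e+02],
       [ 0.00000000e+00,  0.00000000e+00,  0.00000000e+00,
         1.00000000e+00]])}
{'fx': 338.45193730841345, 'fy': 338.45193730841345, 'cx': 259.5074450137633, 'cy': 189.5879352485549, 'hand_eye': array([[ 7.80803784e-04, -9.45902561e-01, -3.24449895e-01,
         8.43075616e+01],
       [ 9.99999647e-01,  6.37961552e-04,  5.46629988e-04,
        -4.19737878e-01],
       [-3.10072147e-04, -3.24450208e-01,  9.45902726e-01,
        -1.32650081e+02],
       [ 0.00000000e+00,  0.00000000e+00,  0.00000000e+00,
         1.00000000e+00]])}
```

View pics/top0.png

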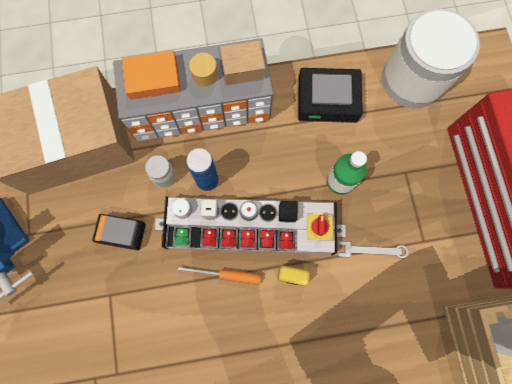

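View pics/scene0.png

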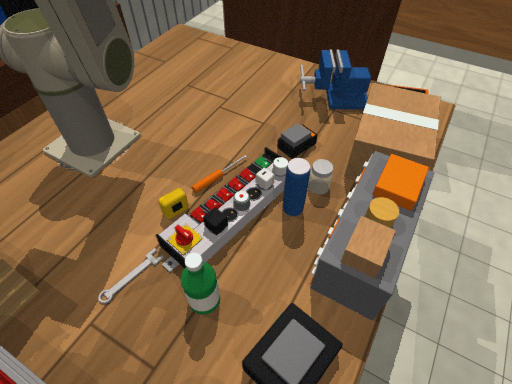

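Top view shows the bar spanning about (163,197)–(337,250): green switch (182,237), reds from (209,238) to (286,240), main handle (320,226), tape (294,275) and screwdriver (180–262,272) in front. Scene view confirms this layout.

```bash
cat > h.py <<'E'
import numpy as np, cv2
from plant import ctrl, read_camera, camera_info
def cam(n, s=None):
    i=camera_info(n); K=np.array([[i['fx'],0,i['cx']],[0,i['fy'],i['cy']],[0,0,1]])
    if n=='wrist':
        T=np.eye(4);T[:3,:3]=s['tool_rot'];T[:3,3]=s['ee_pos']; W=T@i['hand_eye']
    else: W=np.linalg.inv(i['extrinsics'])
    return K,W
def onplane(K,W,uv,z):
    r=W[:3,:3]@np.linalg.inv(K)@np.array([*uv,1.]); o=W[:3,3]
    return o+r*(z-o[2])/r[2]
def cloud(K,W,d):
    v,u=np.mgrid[:d.shape[0],:d.shape[1]]
    P=np.stack([(u-K[0,2])/K[0,0]*d,(v-K[1,2])/K[1,1]*d,d],-1)
    return P@W[:3,:3].T+W[:3,3]
def blobs(p,cols,amin=25):
    hsv=cv2.cvtColor(p,cv2.COLOR_RGB2HSV); H,S,V=[hsv[...,k].astype(int) for k in range(3)]
    m={'red':((H<6)|(H>172))&(S>150)&(V>80),'green':(H>45)&(H<85)&(S>120)&(V>50),'yellow':(H>20)&(H<32)&(S>150)&(V>120)}[cols]
    m=m.astype(np.uint8)
    n,l,st,c=cv2.connectedComponentsWithStats(m)
    return [(c[k],st[k],l==k) for k in range(1,n) if st[k,4]>=amin]
E
python3 - <<'E'
from h import *
for n in('top','scene'):
    f=np.load(n+'0.npz');K,W=cam(n);P=cloud(K,W,f['d'])
    for c,z in(('red',44),('green',44),('yellow',54)):
        for cc,st,m in blobs(f['p'],c):
            x=onplane(K,W,cc,z)
            if 0<x[0]<800 and -500<x[1]<400 and st[4]<1500: print(n,c,cc.round(1),st,x.round(0),np.median(P[m],0).round(0))
E
```

```text
top red [319.6 225.9] [312 215  17  20 215] [ 502. -162.   44.] [ 498. -154.   67.]
top red [209.  237.7] [202 229  14  18 198] [519. 103.  44.] [518. 103.  41.]
top red [228.2 238.4] [222 230  13  17 192] [509.  58.  44.] [509.  58.  42.]
top red [247.3 238.1] [241 230  14  17 207] [502.  13.  44.] [503.  14.  41.]
top red [266.7 238.2] [260 230  14  17 196] [495. -32.  44.] [495. -31.  42.]
top red [285.9 240.4] [280 232  13  17 192] [482. -76.  44.] [482. -75.  42.]
top green [313.9 116.6] [308 115  13   4  37] [ 779. -205.   44.] [ 782. -206.   38.]
top green [347.7 171.3] [334 154  32  31 619] [ 624. -257.   44.] [ 599. -229.  130.]
top green [181.3 236.7] [175 228  13  17 181] [532. 167.  44.] [531. 167.  42.]
top yellow [318.2 227.2] [307 214  25  25 275] [ 499. -156.   54.] [ 496. -151.   53.]
top yellow [293. 275.] [278 266  32  20 451] [400. -76.  54.] [400. -74.  64.]
scene red [246.7 174.5] [240 168  15  13 114] [520. 100.  44.] [518.  98.  42.]
scene red [235.4 183.8] [228 177  16  14 122] [510.  55.  44.] [508.  54.  42.]
scene red [224.2 194. ] [216 188  18  14 136] [504.   9.  44.] [501.   9.  42.]
scene red [212.5 203.9] [205 199  17  11 108] [495. -34.  44.] [494. -35.  43.]
scene red [197.8 213.8] [190 206  16  16 128] [481. -79.  44.] [479. -80.  43.]
scene red [183.1 235.7] [175 225  18  20 224] [ 488. -151.   44.] [ 504. -165.   73.]
scene green [261.7 161.8] [255 156  15  12  98] [532. 164.  44.] [530. 163.  43.]
scene green [198.9 281.5] [181 262  36  37 938] [ 592. -229.   44.] [ 627. -258.  130.]
scene green [207.1 309.9] [192 300  28  15  69] [ 645. -272.   44.] [ 639. -266.   13.]
scene yellow [171.6 197.7] [158 188  28  22 306] [395. -77.  54.] [403. -82.  65.]
scene yellow [185.  240.5] [167 224  35  31 279] [ 506. -164.   54.] [ 512. -170.   55.]
```

Emit:
{"name": "send_rows", "arguments": {"twist": [[0,0,-0.07],[0,0,-0.14],[0,0,-0.21],[0,0,-0.28],[0,0,-0.35],[0,0,-0.42],[0,0,-0.49],[0,0,-0.56],[0,0,-0.63],[0,0,-0.7]], "translation": [[0.033,-0.03,-0.001],[0.066,-0.06,-0.002],[0.099,-0.09,-0.003],[0.132,-0.12,-0.004],[0.165,-0.15,-0.005],[0.198,-0.18,-0.006],[0.231,-0.21,-0.007],[0.264,-0.24,-0.008],[0.297,-0.27,-0.009],[0.33,-0.3,-0.01]], "fingers": [0.2,0.5,1,1,1,1,1,1,1,1]}}

```text
t: 1.1
ee_pos: [410.1, -174.3, 252.2]
tool_rot: [[0.511, 0.86, -0.0], [0.86, -0.511, 0.0], [-0.0, -0.0, -1.0]]
ft_force: [1.5, -0.6, -0.0]
gripper_width: -0.006
```

Emit:
{"name": "send_rows", "arguments": {"twist": [[0,0,-0.05],[0,0,-0.1],[0,0,-0.15],[0,0,-0.2],[0,0,-0.25],[0,0,-0.3],[0,0,-0.34],[0,0,-0.34],[0,0,-0.34],[0,0,-0.34]], "translation": [[0.035,0,0],[0.07,0,0],[0.105,0,0],[0.14,0,0],[0.175,0,0],[0.195,0,0],[0.206,-0.003,0],[0.206,-0.003,0],[0.206,-0.003,0],[0.206,-0.003,0]], "fingers": [1,1,1,1,1,1,1,1,1,1]}}

```text
t: 2.1
ee_pos: [512.5, 1.2, 252.3]
tool_rot: [[0.2, 0.98, -0.0], [0.98, -0.2, -0.0], [-0.0, -0.0, -1.0]]
ft_force: [-0.6, -0.7, 0.1]
gripper_width: -0.0
```

Run:
```python
from h import *
s=ctrl.state(); print(s['ee_pos'],s['ft_force'])
p,d=read_camera('wrist'); np.savez('w0.npz',p=p,d=d); cv2.imwrite('pics/w0.png',p[:,:,::-1])
K,W=cam('wrist',s);P=cloud(K,W,d)
for c,z in(('red',44),('green',44),('yellow',54)):
    for cc,st,m in blobs(p,c,100):
        print(c,cc.round(1),st,onplane(K,W,cc,z).round(1),np.median(P[m],0).round(1),P[m][:,2].min().round(1),P[m][:,2].max().round(1))
```

```text
[512.4986288    1.21341793 252.26584025] [-0.55019041 -0.73353579  0.1308033 ]
red [244.4  53.2] [ 224   35   44   37 1321] [519.4 104.   44. ] [518.5 103.7  43.4] 36.3 384.9
red [245.  103.1] [ 226   87   41   34 1155] [510.3  59.5  44. ] [509.4  59.8  43.3] 36.5 384.9
red [248.5 148.5] [ 230  134   39   31 1065] [504.3  14.7  44. ] [503.9  15.4  42.8] 35.4 384.9
red [251.6 190.6] [232 177  39  30 896] [498.  -30.5  44. ] [498.2 -29.3  43.4] 36.3 384.9
red [246.5 229.1] [230 216  36  29 792] [483.1 -73.7  44. ] [482.2 -73.2  43.4] 35.9 384.9
green [369.5 295.4] [349 289  47  16 386] [ 608.6 -188.3   44. ] [ 614.2 -210.3   14.9] 2.3 384.9
yellow [173.5 243.9] [ 155  205   41   77 2271] [402.5 -70.6  54. ] [405.2 -64.7  65.6] 0.2 384.9
yellow [299.5 283.1] [293 272  13  27 205] [ 529.5 -147.6   54. ] [ 529.2 -146.7   54.8] 53.2 284.9
```

View pics/w0.png

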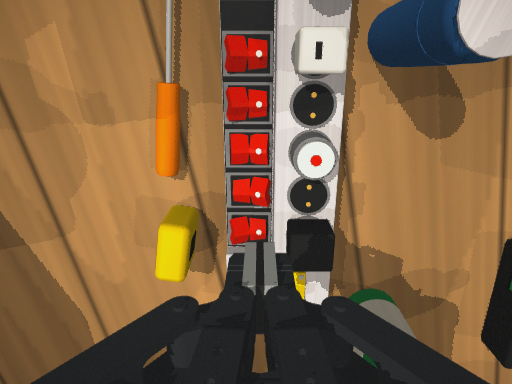

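Wrist view: five red switches down the column at u≈245, v=53…229 (red3, red4 look different in tilt from red1/2/5), screwdriver and tape on the left, fingers at (260,270). I'll get the bar's axis from its front and back edges.

```bash
cat > edge.py <<'E'
from h import *
def bar(p,d,K,W):
    P=cloud(K,W,d); F=[];B=[]
    for v in range(40,225):
        z=P[v,:,2]
        c=245
        l=c
        while l>150 and z[l-1]>20: l-=1
        r=285
        while r<400 and z[r+1]>35: r+=1
        F.append(onplane(K,W,(l-.5,v),35)[:2]); B.append(onplane(K,W,(r+.5,v),50)[:2])
    out=[]
    for n,Q in(('front',F),('back',B)):
        Q=np.float32(Q); vx,vy,x0,y0=cv2.fitLine(Q,cv2.DIST_HUBER,0,.01,.01).ravel()
        if vy<0: vx,vy=-vx,-vy
        print(n,'dir',vx,vy,'x at y=0',x0-y0*vx/vy,'resid',np.std((Q[:,0]-x0)*vy-(Q[:,1]-y0)*vx)); out.append((vx,vy,x0,y0))
    return out
E
python3 - <<'E'
from edge import *
f=np.load('w0.npz');s=ctrl.state();K,W=cam('wrist',s)
a,b=bar(f['p'],f['d'],K,W)
ey=np.array([a[0]+b[0],a[1]+b[1]]);ey/=np.linalg.norm(ey);ex=np.array([ey[1],-ey[0]])
print('ey',ey,'yaw',np.degrees(np.arctan2(*ey[::-1])),'front',np.dot(a[2:],ex),'back',np.dot(b[2:],ex))
r=[(519.4,104),(510.3,59.5),(504.3,14.7),(498,-30.5),(483.1,-73.7)]
for q in r: print(np.dot(q,ex),np.dot(q,ey))
P=cloud(K,W,f['d'])
# front/rear half heights of paddles
for cc,st,m in blobs(f['p'],'red',100):
    Q=P[m]; x=Q[:,:2]@ex-np.dot(a[2:],ex)-59; print('paddle',[ (k,np.median(Q[(x>k-2)&(x<k+2),2]).round(1)) for k in range(-48,-15,4)])
for n in('top','scene'):
    g=np.load(n+'0.npz');K,W=cam(n)
    for cc,st,m in blobs(g['p'],'red')+blobs(g['p'],'green'):
        q=onplane(K,W,cc,44)[:2]; 
        if abs(q@ey)<260 and q[0]<560: print(n,(q@ex).round(1),(q@ey).round(1))
E
```

```text
front dir 0.20113085 0.97956437 x at y=0 474.2175 resid 0.30725926
back dir 0.20100929 0.97958934 x at y=0 595.2824 resid 0.28772223
ey [0.20107009 0.9795769 ] yaw 78.40046 front 464.53452 back 583.12415
487.88094557523726 206.31179834902287
487.9144147053361 160.89088916033506
491.044893206656 115.79942416995763
493.96192667633295 70.25580739974976
488.0524587586522 24.942141668498515
paddle [(-48, np.float64(48.3)), (-44, np.float64(46.5)), (-40, np.float64(44.3)), (-36, np.float64(43.2)), (-32, np.float64(42.6)), (-28, np.float64(41.8)), (-24, np.float64(40.9)), (-20, np.float64(41.3)), (-16, np.float64(41.5))]
paddle [(-48, np.float64(47.9)), (-44, np.float64(46.3)), (-40, np.float64(44.6)), (-36, np.float64(43.4)), (-32, np.float64(41.5)), (-28, np.float64(41.4)), (-24, np.float64(40.4)), (-20, np.float64(41.0)), (-16, np.float64(41.4))]
paddle [(-48, np.float64(44.0)), (-44, np.float64(42.7)), (-40, np.float64(42.7)), (-36, np.float64(41.8)), (-32, np.float64(43.0)), (-28, np.float64(42.3)), (-24, np.float64(42.1)), (-20, np.float64(42.9)), (-16, np.float64(44.2))]
paddle [(-48, np.float64(41.0)), (-44, np.float64(41.0)), (-40, np.float64(41.9)), (-36, np.float64(41.8)), (-32, np.float64(43.1)), (-28, np.float64(42.8)), (-24, np.float64(43.6)), (-20, np.float64(46.3)), (-16, np.float64(48.3))]
paddle [(-48, np.float64(48.2)), (-44, np.float64(46.5)), (-40, np.float64(44.6)), (-36, np.float64(43.2)), (-32, np.float64(41.8)), (-28, np.float64(41.5)), (-24, np.float64(41.0)), (-20, np.float64(41.1)), (-16, np.float64(41.4))]
top 524.7 -57.2
top 487.4 205.0
top 487.4 159.3
top 489.5 114.2
top 491.0 68.2
top 487.2 22.6
scene 488.8 202.5
scene 489.0 156.4
scene 491.4 110.4
scene 492.0 66.3
scene 486.6 19.1
scene 508.6 -49.7
```

Emit:
{"name": "send_rows", "arguments": {"twist": [[0,0,0],[0,0,0],[0,0,0],[0,0,0],[0,0,0],[0,0,0],[0,0,0],[0,0,0],[0,0,0],[0,0,0]], "translation": [[0.035,-0.006,0],[0.07,-0.012,0],[0.105,-0.018,0.02],[0.135,-0.025,0.04],[0.135,-0.025,0.07],[0.135,-0.025,0.105],[0.135,-0.025,0.14],[0.135,-0.025,0.16],[0.135,-0.025,0.16],[0.135,-0.025,0.16]], "fingers": [1,1,1,1,1,1,1,1,1,1]}}

```text
t: 3.15
ee_pos: [515.2, 138.9, 92.8]
tool_rot: [[0.199, 0.98, -0.0], [0.98, -0.199, -0.0], [-0.0, -0.0, -1.0]]
ft_force: [0.7, 0.2, -0.1]
gripper_width: -0.002
```

Run:
```python
from h import *
s=ctrl.state(); print(s['ee_pos'],s['ft_force'],s['joint_pos'])
ey=np.array([.20107,.97958]);ex=np.array([ey[1],-ey[0]]);q=s['ee_pos'][:2];print('ex',q@ex,'ey',q@ey)
p,d=read_camera('wrist'); np.savez('w1.npz',p=p,d=d)
t,_=read_camera('top')
t=cv2.resize(t[180:290,140:360],None,fx=3.2,fy=3.2,interpolation=cv2.INTER_CUBIC)
im=np.zeros((384+t.shape[0],t.shape[1],3),np.uint8); cv2.imwrite('pics/t1.png',t[:,:,::-1]); cv2.imwrite('pics/w1.png',p[:,:,::-1])
K,W=cam('wrist',s)
for c in('red','green'):
    for cc,st,m in blobs(p,c,300):
        w=onplane(K,W,cc,44)[:2]; print(c,cc.round(0),st,(w@ex).round(1),(w@ey).round(1))
```

```text
[515.20391761 138.86069163  92.81114069] [ 0.70028064  0.2017019  -0.07261614] [ 1.67210239e-01  7.73175635e-02  1.82722440e+00 -6.73227193e-05
  1.23723600e+00  3.67395324e-01]
ex 476.76273434134134 ey 239.6172080212885
red [300. 265.] [282 249  30  37 594] 502.3 212.8
green [279. 169.] [ 245  141   73   58 3295] 487.6 274.1
```

View pics/w1.png

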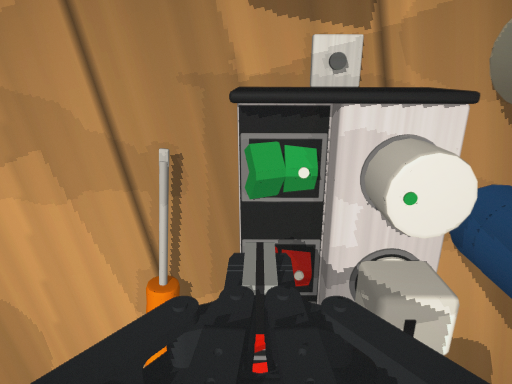

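Emit:
{"name": "send_rows", "arguments": {"twist": [[0,0,0],[0,0,0],[0,0,0],[0,0,0],[0,0,0],[0,0,0],[0,0,0],[0,0,0],[0,0,0],[0,0,0]], "translation": [[0.001,0,0.005],[0.001,0,0.01],[0.001,0,0.015],[0.001,0,0.02],[0.001,0,0.025],[0.001,0,0.03],[0.001,0,0.033],[0.001,0,0.0365],[0.001,0,0.0365],[0.001,0,0.0365]], "fingers": [1,1,1,1,1,1,1,1,1,1]}}

```text
t: 4.25
ee_pos: [515.3, 140.5, 55.8]
tool_rot: [[0.198, 0.98, -0.0], [0.98, -0.198, 0.0], [0.0, -0.0, -1.0]]
ft_force: [-0.2, -1.1, 0.4]
gripper_width: 0.001
```

Run:
```python
from h import *
s=ctrl.state(); print(s['ee_pos'],s['ft_force'])
ey=np.array([.20107,.97958]);ex=np.array([ey[1],-ey[0]]);q=s['ee_pos'][:2];print('ex',q@ex,'ey',q@ey)
p,d=read_camera('wrist'); cv2.imwrite('pics/w2.png',p[:,:,::-1])
K,W=cam('wrist',s)
for c in('red','green'):
    for cc,st,m in blobs(p,c,300):
        w=onplane(K,W,cc,44)[:2]; print(c,cc.round(0),st,(w@ex).round(1),(w@ey).round(1))
```

```text
[515.3015167  140.45343224  55.80022268] [-0.19162504 -1.07602235  0.40789663]
ex 476.5380881069173 ey 241.19704911186136
green [283. 193.] [ 241  160   91   70 4738] 487.3 274.5
```

View pics/w2.png

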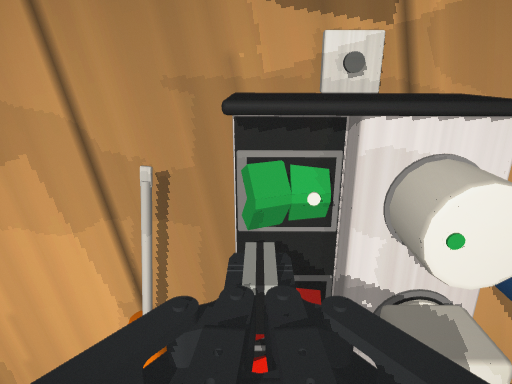

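Emit:
{"name": "send_rows", "arguments": {"twist": [[0,0,0],[0,0,0],[0,0,0],[0,0,0],[0,0,0],[0,0,0],[0,0,0],[0,0,0],[0,0,0],[0,0,0]], "translation": [[-0.006,0,0],[-0.012,0,0],[-0.018,0,0],[-0.024,0,0],[-0.03,0,0],[-0.036,0,0],[-0.042,0,0],[-0.048,0,0],[-0.054,0,0],[-0.06,0,0]], "fingers": [1,1,1,1,1,1,1,1,1,1]}}

```text
t: 5.3
ee_pos: [503.3, 81.1, 55.8]
tool_rot: [[0.198, 0.98, -0.0], [0.98, -0.198, -0.0], [-0.0, -0.0, -1.0]]
ft_force: [-0.8, 1.6, 0.4]
gripper_width: -0.001
```

Run:
```python
from h import *
s=ctrl.state(); print(s['ee_pos'],s['ft_force'])
ey=np.array([.20107,.97958]);ex=np.array([ey[1],-ey[0]]);q=s['ee_pos'][:2];print('ex',q@ex,'ey',q@ey)
p,d=read_camera('wrist'); cv2.imwrite('pics/w3.png',p[:,:,::-1])
```

```text
[503.29376426  81.08792587  55.75800622] [-0.84036169  1.62714961  0.44101075]
ex 476.71215633697705 ey 180.62938760190312
```

View pics/w3.png

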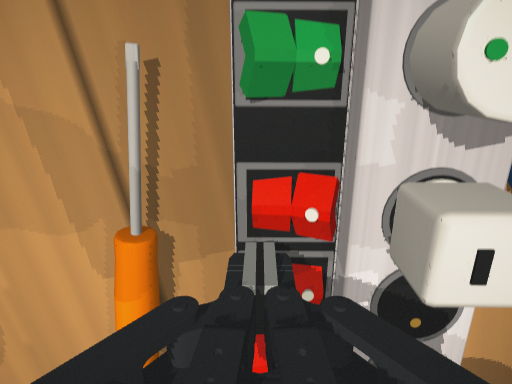

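Red1 (295,208) has flipped to off and green (290,55) is still on. I'll continue the drag.

Emit:
{"name": "send_rows", "arguments": {"twist": [[0,0,0],[0,0,0],[0,0,0],[0,0,0],[0,0,0],[0,0,0],[0,0,0],[0,0,0],[0,0,0],[0,0,0]], "translation": [[-0.008,0,0],[-0.016,0,0],[-0.024,0,0],[-0.032,0,0],[-0.04,0,0],[-0.048,0,0],[-0.056,0,0],[-0.064,0,0],[-0.072,0,0],[-0.08,0,0]], "fingers": [1,1,1,1,1,1,1,1,1,1]}}

```text
t: 6.35
ee_pos: [487.4, 2.5, 55.8]
tool_rot: [[0.198, 0.98, -0.0], [0.98, -0.198, -0.0], [-0.0, -0.0, -1.0]]
ft_force: [-0.2, -0.2, -0.1]
gripper_width: -0.001
```

Emit:
{"name": "send_rows", "arguments": {"twist": [[0,0,0],[0,0,0],[0,0,0],[0,0,0],[0,0,0],[0,0,0],[0,0,0],[0,0,0],[0,0,0],[0,0,0]], "translation": [[-0.008,0,0],[-0.016,0,0],[-0.024,0,0],[-0.032,0,0],[-0.04,0,0],[-0.048,0,0],[-0.056,0,0],[-0.064,0,0],[-0.071,0,0],[-0.077,0,0]], "fingers": [1,1,1,1,1,1,1,1,1,1]}}

```text
t: 7.35
ee_pos: [472.2, -73.1, 55.8]
tool_rot: [[0.198, 0.98, -0.0], [0.98, -0.198, -0.001], [-0.001, -0.0, -1.0]]
ft_force: [-0.4, 0.7, 0.0]
gripper_width: -0.004
```

Run:
```python
from h import *
s=ctrl.state(); print(s['ee_pos'],s['ft_force'])
ey=np.array([.20107,.97958]);ex=np.array([ey[1],-ey[0]]);q=s['ee_pos'][:2];print('ex',q@ex,'ey',q@ey)
p,d=read_camera('wrist'); cv2.imwrite('pics/w4.png',p[:,:,::-1])
```

```text
[472.19447589 -73.07197224  55.77876227] [-0.44272025  0.65995948  0.04653363]
ex 477.24484615465377 ey 23.364300699890784
```

View pics/w4.png

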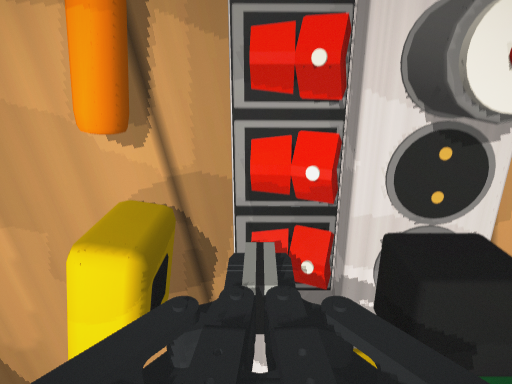

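Emit:
{"name": "send_rows", "arguments": {"twist": [[0,0,0],[0,0,0],[0,0,0],[0,0,0],[0,0,0],[0,0,0],[0,0,0],[0,0,0],[0,0,0],[0,0,0]], "translation": [[-0.002,0,0],[-0.002,0,0],[-0.002,0,-0.01],[-0.002,0,-0.03],[-0.002,0,-0.06],[-0.002,0,-0.09],[-0.002,0,-0.12],[-0.002,0,-0.15],[-0.002,0,-0.17],[-0.002,0,-0.17]], "fingers": [1,1,1,1,1,1,1,1,1,1]}}

```text
t: 8.4
ee_pos: [474.0, -74.5, 230.3]
tool_rot: [[0.197, 0.98, 0.007], [0.98, -0.197, -0.002], [-0.0, 0.007, -1.0]]
ft_force: [-0.6, 0.5, -0.6]
gripper_width: 0.002
```

Run:
```python
from h import *
s=ctrl.state(); print(s['ee_pos'],s['ft_force'],s['joint_pos'])
ey=np.array([.20107,.97958]);ex=np.array([ey[1],-ey[0]])
p,d=read_camera('wrist'); np.savez('w5.npz',p=p,d=d); cv2.imwrite('pics/w5.png',p[:,:,::-1])
K,W=cam('wrist',s);P=cloud(K,W,d)
for cc,st,m in blobs(p,'red',150):
    Q=P[m];x=Q[:,:2]@ex-491; print('paddle',cc.round(0),[(k,np.median(Q[(x>k-2)&(x<k+2),2]).round(1)) for k in(-16,-12,-8,8,12,16)])
for n in('top','scene'):
    g=np.load(n+'0.npz');K,W=cam(n)
    for cc,st,m in blobs(g['p'],'red',150):
        q=onplane(K,W,cc,78)
        if q[1]<-100: print(n,'main',q,q[:2]@ex,q[:2]@ey)
    for cc,st,m in blobs(g['p'],'green',400): print(n,'bottle',onplane(K,W,cc,120))
```

```text
[473.99895758 -74.46825237 230.34597094] [-0.61438179  0.45834401 -0.60719802] [-2.62750756e-01 -2.01783960e-01  1.83422212e+00  8.62658551e-06
  1.50210812e+00 -6.42790003e-02]
paddle [274.  13.] [(-16, np.float64(42.2)), (-12, np.float64(42.8)), (-8, np.float64(42.4)), (8, np.float64(43.5)), (12, np.float64(47.1)), (16, np.float64(49.1))]
paddle [274.  64.] [(-16, np.float64(40.5)), (-12, np.float64(41.5)), (-8, np.float64(41.7)), (8, np.float64(43.4)), (12, np.float64(46.0)), (16, np.float64(48.2))]
paddle [273. 116.] [(-16, np.float64(41.3)), (-12, np.float64(41.4)), (-8, np.float64(41.5)), (8, np.float64(43.6)), (12, np.float64(45.9)), (16, np.float64(48.1))]
paddle [272. 163.] [(-16, np.float64(41.2)), (-12, np.float64(41.7)), (-8, np.float64(41.4)), (8, np.float64(43.4)), (12, np.float64(46.2)), (16, np.float64(48.2))]
paddle [303. 245.] [(-16, np.float64(nan)), (-12, np.float64(363.0)), (-8, np.float64(nan)), (8, np.float64(76.4)), (12, np.float64(76.5)), (16, np.float64(71.5))]
top main [ 565.52892095 -581.14968901   78.        ] 670.8325883512917 -455.5717122224834
top main [ 498.23526817 -155.05007137   78.        ] 519.2372218471588 -51.70378354599945
top bottle [ 604.60379788 -235.32433962  120.        ]
scene main [ 505.8658439  -165.05212153   78.        ] 528.7230934468242 -59.96731197348148
scene bottle [ 620.86890568 -252.1791231   120.        ]
  return _methods._mean(a, axis=axis, dtype=dtype,
  ret = ret.dtype.type(ret / rcount)
```

Emit:
{"name": "send_rows", "arguments": {"twist": [[0,0,0.14],[0,0,0.28],[0,0,0.42],[0,0,0.56],[0,0,0.7],[0,0,0.84],[0,0,0.98],[0,0,1.12],[0,0,1.26],[0,0,1.4]], "translation": [[-0.01,-0.002,0],[-0.02,-0.004,0],[-0.03,-0.006,0],[-0.04,-0.008,0],[-0.05,-0.01,0],[-0.06,-0.012,0],[-0.07,-0.014,0],[-0.076,-0.017,0],[-0.076,-0.017,0],[-0.076,-0.017,0]], "fingers": [1,1,1,0.9,0.8,0.7,0.6,0.6,0.6,0.6]}}

```text
t: 9.45
ee_pos: [439.4, -145.1, 224.1]
tool_rot: [[0.999, -0.034, -0.002], [-0.034, -0.999, 0.001], [-0.002, -0.001, -1.0]]
ft_force: [-0.5, 0.2, 0.0]
gripper_width: 0.401
```

Emit:
{"name": "send_rows", "arguments": {"twist": [[0,0,0.1],[0,0,0.171],[0,0,0.171],[0,0,0.171],[0,0,0.171],[0,0,0.171],[0,0,0.171],[0,0,0.171],[0,0,0.171],[0,0,0.171]], "translation": [[0,0,0],[0,0,0],[0,0,0],[0,0,0],[0,0,0],[0,0,0],[0,0,0],[0,0,0],[0,0,0],[0,0,0]], "fingers": [0.6,0.6,0.6,0.6,0.6,0.6,0.6,0.6,0.6,0.6]}}

```text
t: 10.45
ee_pos: [440.3, -145.4, 225.8]
tool_rot: [[0.98, -0.198, 0.0], [-0.198, -0.98, -0.0], [0.0, 0.0, -1.0]]
ft_force: [0.1, -0.3, 0.1]
gripper_width: 0.396
```

Run:
```python
from h import *
s=ctrl.state(); print(s['ee_pos'],s['ft_force'],s['gripper_width'],s['tool_rot'])
ey=np.array([.20107,.97958]);ex=np.array([ey[1],-ey[0]]);q=s['ee_pos'][:2];print('tcp',q@ex,q@ey)
p,d=read_camera('wrist'); np.savez('w6.npz',p=p,d=d); cv2.imwrite('pics/w6.png',p[:,:,::-1])
K,W=cam('wrist',s);P=cloud(K,W,d)
for c,z in(('red',88),('yellow',54)):
  for cc,st,m in blobs(p,c,300):
    r=cv2.minAreaRect(np.argwhere(m)[:,::-1].astype(np.float32))
    a=onplane(K,W,cc,z)[:2]; b=onplane(K,W,r[0],z)[:2]
    Q=P[m];t=np.sort(Q[:,2]); 
    print(c,cc.round(0),st,(a@ex).round(1),(a@ey).round(1),'rect',r,(b@ex).round(1),(b@ey).round(1))
    T=Q[(Q[:,2]>84)&(Q[:,2]<95)]
    if c=='red' and len(T)>50:
        u,v=T[:,:2]@ex,T[:,:2]@ey; print('top face',len(T),np.median(T[:,2]),u.min(),u.max(),v.min(),v.max(),u.mean(),v.mean())
```

```text
[ 440.325638   -145.35881336  225.82424132] [ 0.08407589 -0.30070484  0.05691631] 0.39599518105697074 [[ 9.80252551e-01 -1.97749669e-01  7.22804464e-05]
 [-1.97749668e-01 -9.80252553e-01 -1.82312313e-05]
 [ 7.44583121e-05  3.57777675e-06 -9.99999997e-01]]
tcp 460.56148507001893 -53.854310357891656
red [262. 101.] [ 238   73   48   59 1943] 524.1 -54.7 rect ((262.58197021484375, 101.09835815429688), (51.5988655090332, 48.65401840209961), 50.19443130493164) 524.4 -55.4
top face 880 88.66107081381645 501.0532971187669 544.9988677938766 -61.257868973052396 -48.719587643528286 522.7288003462327 -54.80691961769317
red [ 33. 129.] [   8  108   43   45 1262] 501.8 127.6 rect ((33.15678405761719, 128.77317810058594), (52.87342834472656, 32.02547073364258), 64.72228240966797) 502.2 127.0
red [ 82. 130.] [  58  108   42   45 1264] 501.8 88.6 rect ((82.5919189453125, 129.26004028320312), (51.872352600097656, 32.611202239990234), 67.93209838867188) 502.0 87.8
red [130. 130.] [ 109  108   39   46 1261] 501.8 49.7 rect ((131.16038513183594, 129.3113250732422), (49.312435150146484, 33.65333938598633), 74.05460357666016) 502.2 49.1
red [179. 130.] [ 160  109   37   45 1260] 501.8 10.7 rect ((178.0, 131.0), (44.0, 36.0), 90.0) 501.0 11.9
yellow [262.  96.] [ 226   62   73   74 2898] 526.5 -54.8 rect ((262.0, 98.5), (73.0, 72.0), 90.0) 524.0 -55.2
yellow [200. 223.] [ 164  203   74   41 2347] 405.1 5.5 rect ((199.57298278808594, 223.037841796875), (72.99048614501953, 33.89586639404297), 8.972626686096191) 405.1 5.5
```

View pics/w6.png

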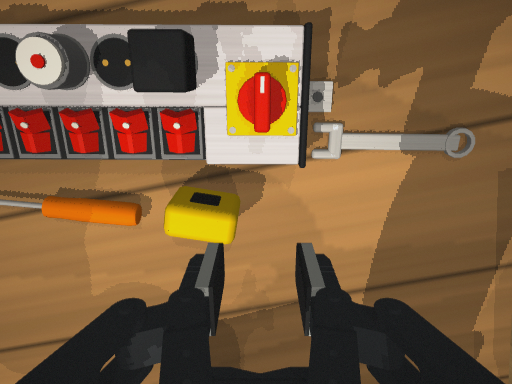

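Wrist view: main handle (262,100) is still across the bar on its plate, red2–5 (33…179,130) are off, and spanner and tape are clear. Handle axis is 63 mm ahead of the TCP, 1 mm to tool +y.

Emit:
{"name": "send_rows", "arguments": {"twist": [[0,0,0],[0,0,0],[0,0,0],[0,0,0],[0,0,0],[0,0,0],[0,0,0],[0,0,0],[0,0,0],[0,0,0]], "translation": [[0.03,0.001,0],[0.063,0.001,0],[0.063,0.001,0.025],[0.063,0.001,0.05],[0.063,0.001,0.075],[0.063,0.001,0.1],[0.063,0.001,0.12],[0.063,0.001,0.135],[0.063,0.001,0.147],[0.063,0.001,0.147]], "fingers": [0.6,0.6,0.6,0.6,0.6,0.6,0.6,0.6,0.6,0.6]}}

```text
t: 11.5
ee_pos: [500.8, -158.4, 77.2]
tool_rot: [[0.98, -0.198, -0.003], [-0.198, -0.98, 0.001], [-0.003, -0.001, -1.0]]
ft_force: [-1.1, 1.0, -0.2]
gripper_width: 0.397
```

Emit:
{"name": "send_rows", "arguments": {"twist": [[0,0,0],[0,0,0],[0,0,0],[0,0,0],[0,0,0],[0,0,0],[0,0,0],[0,0,0],[0,0,0],[0,0,0]], "translation": [[0,0,0],[0,0,0],[0,0,0],[0,0,0],[0,0,0],[0,0,0],[0,0,0],[0,0,0],[0,0,0],[0,0,0]], "fingers": [0.65,0.7,0.75,0.8,0.85,0.9,0.9,0.9,0.9,0.9]}}

```text
t: 12.5
ee_pos: [502.3, -159.6, 79.7]
tool_rot: [[0.98, -0.198, 0.001], [-0.198, -0.98, -0.001], [0.001, 0.001, -1.0]]
ft_force: [-1.6, -3.2, 6.2]
gripper_width: 0.136
```

Emit:
{"name": "send_rows", "arguments": {"twist": [[0,0,-0.1],[0,0,-0.2],[0,0,-0.3],[0,0,-0.4],[0,0,-0.5],[0,0,-0.6],[0,0,-0.7],[0,0,-0.8],[0,0,-0.9],[0,0,-1.0]], "translation": [[0,0,-0.001],[0,0,-0.001],[0,0,-0.001],[0,0,-0.001],[0,0,-0.001],[0,0,-0.001],[0,0,-0.001],[0,0,-0.001],[0,0,-0.001],[0,0,-0.001]], "fingers": [0.9,0.9,0.9,0.9,0.9,0.9,0.9,0.9,0.9,0.9]}}

```text
t: 13.5
ee_pos: [501.8, -158.4, 79.7]
tool_rot: [[0.693, 0.721, -0.0], [0.721, -0.693, 0.001], [0.0, -0.001, -1.0]]
ft_force: [-0.5, 0.7, 1.3]
gripper_width: 0.135
```

Emit:
{"name": "send_rows", "arguments": {"twist": [[0,0,-0.1],[0,0,-0.2],[0,0,-0.3],[0,0,-0.4],[0,0,-0.5],[0,0,-0.56],[0,0,-0.571],[0,0,-0.571],[0,0,-0.571],[0,0,-0.571]], "translation": [[0,0,0],[0,0,0],[0,0,0],[0,0,0],[0,0,0],[0,0,0],[0,0,0],[0,0,0],[0,0,0],[0,0,0]], "fingers": [0.9,0.9,0.9,0.9,0.9,0.9,0.9,0.9,0.9,0.9]}}

```text
t: 14.5
ee_pos: [501.2, -158.1, 79.7]
tool_rot: [[0.199, 0.98, -0.002], [0.98, -0.199, 0.001], [0.001, -0.002, -1.0]]
ft_force: [-3.9, 2.9, 5.0]
gripper_width: 0.14
```

Release gently, then lift straight up.

Emit:
{"name": "send_rows", "arguments": {"twist": [[0,0,0],[0,0,0],[0,0,0],[0,0,0],[0,0,0],[0,0,0],[0,0,0],[0,0,0],[0,0,0],[0,0,0]], "translation": [[0,0,0],[0,0,0],[0,0,0],[0,0,0],[0,0,0],[0,0,0],[0,0,0],[0,0,-0.01],[0,0,-0.03],[0,0,-0.06]], "fingers": [0.8,0.75,0.7,0.65,0.6,0.6,0.6,0.6,0.6,0.6]}}

```text
t: 15.5
ee_pos: [500.6, -158.3, 139.3]
tool_rot: [[0.198, 0.98, -0.003], [0.98, -0.198, 0.001], [0.001, -0.003, -1.0]]
ft_force: [0.0, -0.4, 0.1]
gripper_width: 0.4
```

Emit:
{"name": "send_rows", "arguments": {"twist": [[0,0,0],[0,0,0],[0,0,0],[0,0,0],[0,0,0],[0,0,0],[0,0,0],[0,0,0],[0,0,0],[0,0,0]], "translation": [[0,0,-0.03],[0,0,-0.06],[0,0,-0.09],[0,0,-0.12],[0,-0.02,-0.14],[0,-0.04,-0.16],[0,-0.07,-0.17],[0,-0.1,-0.18],[0,-0.1,-0.18],[0,-0.1,-0.18]], "fingers": [0.6,0.6,0.6,0.6,0.6,0.6,0.6,0.6,0.6,0.6]}}

```text
t: 16.5
ee_pos: [404.0, -139.2, 321.1]
tool_rot: [[0.198, 0.98, 0.003], [0.98, -0.198, -0.001], [-0.001, 0.003, -1.0]]
ft_force: [0.1, -0.4, -1.0]
gripper_width: 0.405
```

Run:
```python
from h import *
s=ctrl.state(); print(s['t'],s['ee_pos'],s['ft_force'])
o=[]
for n in('scene','top'):
    p,d=read_camera(n); a=np.load(n+'0.npz')['p']
    df=cv2.absdiff(p,a).max(2)
    k=(slice(140,320),slice(90,340)) if n=='scene' else (slice(135,295),slice(85,415))
    c=cv2.resize(p[k],(800,512) if n=='scene' else (800,388),interpolation=cv2.INTER_CUBIC)
    cv2.imwrite(f'pics/{n}9.png',c[:,:,::-1])
p,d=read_camera('wrist'); cv2.imwrite('pics/w9.png',p[:,:,::-1])
```

```text
16.5 [ 403.95669976 -139.18752945  321.05156656] [ 0.09166697 -0.41079652 -0.96163435]
```

View pics/scene9.png

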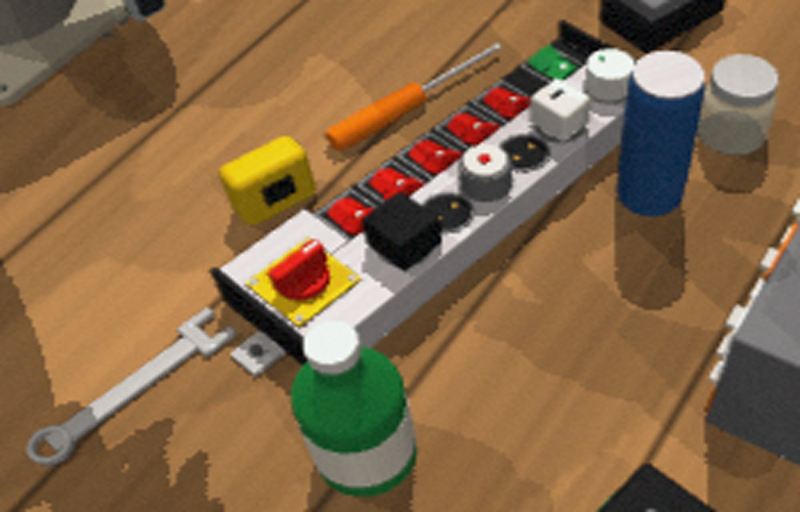

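View pics/w9.png

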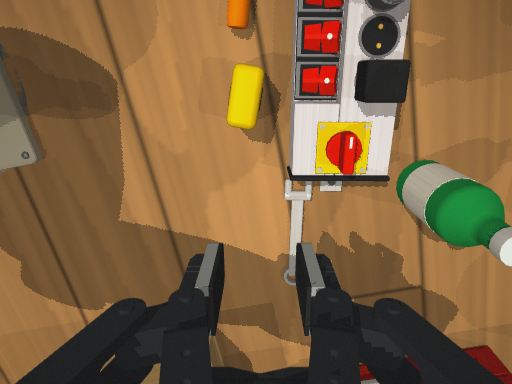

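Both views show the handle lying along the bar (wrist 345,152), the reds off, green still on at scene crop (552,62), and everything around upright. One numeric check that nothing shifted, then I hand in.

Run:
```python
from h import *
p,d=read_camera('scene'); a=np.load('scene0.npz')['p']
for c in('yellow','green','red'):
    for A,B in zip(blobs(a,c,60),blobs(p,c,60)): print(c,A[0].round(1),B[0].round(1))
m=(cv2.absdiff(p,a).max(2)>60).astype(np.uint8);n,l,st,c=cv2.connectedComponentsWithStats(m)
print('changed',[st[k].tolist() for k in range(1,n) if st[k,4]>15])
print(ctrl.close_job(),ctrl.state()['t'])
```

```text
yellow [171.6 197.7] [171.5 201. ]
yellow [185.  240.5] [185. 242.]
green [261.7 161.8] [261.8 161.9]
green [198.9 281.5] [198.9 281.6]
green [207.1 309.9] [207.3 309.9]
red [246.7 174.5] [247.6 175.5]
red [235.4 183.8] [236.5 184.8]
red [224.2 194. ] [224.9 194.4]
red [212.5 203.9] [212.5 203.9]
red [197.8 213.8] [198.5 215. ]
red [183.1 235.7] [184.1 235.8]
red [  5.1 378.7] [  5.1 378.7]
changed [[35, 0, 12, 8, 67], [109, 0, 7, 5, 20], [117, 4, 11, 29, 67], [0, 23, 4, 9, 23], [111, 37, 8, 8, 16], [126, 56, 8, 20, 99], [106, 61, 6, 6, 21], [76, 63, 36, 26, 257], [94, 79, 51, 70, 1654], [105, 143, 22, 19, 116], [109, 149, 36, 32, 498], [240, 168, 10, 7, 19], [228, 177, 11, 8, 19], [92, 183, 53, 98, 1212], [87, 191, 40, 33, 312], [191, 206, 12, 9, 23], [174, 224, 9, 19, 88], [183, 224, 9, 13, 74], [185, 238, 7, 5, 17], [183, 243, 9, 11, 39], [11, 254, 20, 18, 106], [24, 270, 11, 11, 40], [114, 284, 6, 7, 20], [104, 288, 9, 8, 21], [8, 294, 46, 63, 739]]
the job is handed in; nothing more can be done
the job is handed in; nothing more can be done
```

The bench is shut down and handed in after about 16.6 s of the 48 s. With the gripper shut as one finger, I swept red1 to red5 off in one unbroken drag from left to right. I then gripped the main handle, turned it 90° anticlockwise to off, let go and backed well clear.

**Switches and handle:** The last pictures show all five reds off, green still on and the handle along the bar. Forces at the end of each move stayed under about 8 N; I did not see the peaks during moves.

**Things around the bar:** The green bottle's outline stayed within 0.2 px in the scene camera, and the spray can, jar, spanner and screwdriver show no change there.

**Check that disagreed:** The tape measure's yellow patch came out 3.3 px lower in the image than at the start. The before/after comparison found no changed pixels at the tape. I put this down to the arm's shadow altering the colour mask, but I did not confirm it with a second measurement.

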